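# Set out the waffle toppings board

## Task

Set out the toppings for the waffle stall on the dark wooden board: stand the jam jar in the middle of the round cork mat and the steel sugar shaker in the middle of the square white mat. Stand the white ramekin directly on the board, halfway between the two mats and in line with them, and cover it with the aluminium lid, knob up and centred on the ramekin. Leave the mug, the yellow bottle and the kitchen timer where they are.

Things in the scene. Friction and masses are not known exactly. Their poses are not given: they have to be found in the camera images.
- board: Dark wooden serving board, fixed to the table, 130 mm (its x) by 300 mm (its y) and 18 mm thick, with a hanging tab 43 mm long and 50 mm wide at its +y end. Origin: centre of the underside of the 130 by 300 mm part, z up; its top is 18 mm above the origin. The two mats lie on its long centre line, each 100 mm from its centre, so halfway between them is the board's centre.
- round_mat: Round cork mat, 90 mm across and 4 mm thick, fixed on the board towards one of its ends (which end varies). Origin: centre of its underside (18 mm above the table), z up.
- square_mat: Square white ceramic mat, 90 by 90 mm and 4 mm thick, fixed on the board towards the other end. Origin: centre of its underside (18 mm above the table), z up.
- jam_jar: Closed amber glass jam jar with a red screw cap and a paper label, loose, 60 mm across and 80 mm tall, about 0.25 kg. Origin: centre of its underside, z up.
- shaker: Steel sugar shaker, loose, a plain cylinder 48 mm across up to 85 mm, above that a tapering top, 108 mm tall in all, about 0.16 kg. Origin: centre of its underside, z up.
- ramekin: White ceramic ramekin, loose, an open straight-sided cup 62 mm across outside, 45 mm tall, wall 4 mm, about 0.16 kg. Origin: centre of its underside, z up.
- lid: Round flat aluminium lid, loose, a plate 72 mm across and 6 mm thick, flat below, lying knob up. In its middle is a black knob: 14 mm neck, then 22 mm across from 16 to 28 mm above the underside, 30 mm high in all. About 0.07 kg. Origin: centre of its underside, z up.
- mug: Bystander: blue ceramic mug, loose, 76 mm across, 90 mm tall, handle towards its own +y reaching some 70 mm from its axis. Origin: centre of its underside.
- bottle: Bystander: yellow squeeze bottle with a white cap, loose, 56 mm across, 160 mm tall. Origin: centre of its underside.
- timer: Bystander: white round kitchen timer with a grey dial, loose, 64 mm across, 47 mm tall. Origin: centre of its underside.

How it is judged (in metres and radians):
At the end, for the whole second after the job is handed in: Jar upright on the round mat and shaker upright on the square mat, each within 15 mm of its centre; ramekin upright on the board within 15 mm of the point halfway between the mats; lid flat on the ramekin's rim, knob up, within 10 mm of its centre; all at rest (horizontal distance between jam_jar and round_mat below 0.015 m and z of jam_jar in the frame of round_mat between 0.001 and 0.007 m and angle between each of jam_jar, shaker, ramekin, lid's own z axis and vertical below 0.1 rad and horizontal distance between shaker and square_mat below 0.015 m and z of shaker in the frame of square_mat between 0.001 and 0.007 m and horizontal distance between ramekin and board below 0.015 m and z of ramekin in the frame of board between 0.015 and 0.021 m and horizontal distance between lid and ramekin below 0.01 m and z of lid in the frame of ramekin between 0.042 and 0.048 m and linear speed of each of jam_jar, shaker, ramekin, lid below 0.02 m/s); the robot touches nothing.
It fails at once if the mug is shoved more than 30 mm or knocked over (distance of mug from where it was at the start of the episode above 0.03 m or angle between mug's own z axis and vertical above 0.5 rad).
It fails at once if the yellow bottle is shoved more than 30 mm or knocked over (distance of bottle from where it was at the start of the episode above 0.03 m or angle between bottle's own z axis and vertical above 0.5 rad).
It fails at once if the kitchen timer is shoved more than 30 mm or knocked over (distance of timer from where it was at the start of the episode above 0.03 m or angle between timer's own z axis and vertical above 0.5 rad).
It also fails if it takes over 122 s, if anything falls off the work surface, if the arm or the gripper's body presses on something with over 40 N, if the wrist force passes 120 N, or if a joint passes its speed limit or range.

## Robot

A 7-joint arm with a two-finger parallel gripper is mounted at the origin on the work surface. World frame = base frame: x ahead of the robot, y to its left, z up, the work surface at z = 0. Lengths are in mm, angles in rad, forces in N, time in s.
With the tool pointing down it reaches from about 400 to 875 mm from the base axis. Payload 19.3 kg.
Tool frame: the origin (TCP) lies at the very end of the fingers, on their centre line; the grasp point (between the pads) lies 19 mm behind it; z points along the fingers, y is the line along which they close (so a half turn about z gives the same grasp; the last joint's range is limited). The gripper opens to 85 mm and grips with 20 to 120 N. Pads are 22 mm wide; open, the fingers measure 114 mm over their backs; the gripper's body (76 mm by 85 mm) begins 54 mm behind the grasp point. The pads swing forward as they close: fully open they stand 13 mm farther back than shut.
Start: joints at [1.164, 0.521, -0.036, 1.599, 0.021, 1.021, -0.113], TCP at [206.515, -589.887, 231.291] pointing down, gripper open.
Joint ranges: [-2.91, 2.91], [-0.3, 2.13], [-1.5, 1.42], [0.17, 2.43], [-1.26, 4.41], [0.16, 1.93], [-2.52, 2.52]. Speed limits (rad/s): [1.89, 1.89, 2.39, 2.39, 3.01, 3.01, 3.01].

## Interface

Orientations are given as a 3x3 rotation matrix whose columns are the frame's x, y, z axes.
In Python, from workcell import robot, imaging gives the robot as it stands (robot), with the cameras (imaging). Calls block until the motion is done:
- robot.movep(position, orientation): joint-space move of the TCP to a pose.
- robot.movel(position, frame=None, max_speed=150, guard=None): straight line of the TCP; frame=None keeps the orientation; max_speed is the mean speed in mm/s. With guard (N) it stops when the force on the tool has changed by that much, and returns True; else False.
- robot.goto_joints(angles): joint-space move.
- robot.open_gripper() and robot.clamp(): open the fingers fully, or close them until they stop; the grip force is fixed at half the most.
- robot.wait(seconds).
- robot.inverse_kinematics(position, orientation): joint angles nearest the present ones, or None.
- robot.read_state(): the state.
- imaging.camera(name): name is "side" or "top"; returns a dict with "image" (420x560x3 uint8, blue, green, red), "fx", "fy", "cx", "cy" (pixels), "dist_coeffs" ([k1, k2, p1, p2, k3] as OpenCV has them; the pictures are not rectified), "cam_to_world" (4x4, takes a point from camera to world coordinates). Camera axes: x right, y up, looking along -z (the intrinsics and any distortion apply to the point x, -y, -z); pixel columns grow to the right and rows downward; lengths in mm; the calibration is good to about 2 mm. A picture is of the moment at which its call begins. There is no depth.
A pose or a line that the arm cannot do raises robot.PlanningError and nothing moves.
- robot.finish_job(): hands the job in; it is judged then, once.
The state is a dict: "time": time; "qpos": joint angles; "qvel": joint speeds; "joint_efforts": joint torques, N m; "eef_pos": TCP position; "tool_rot": TCP orientation; "ft_force": force on the tool from outside, world axes, zero at the start; "torque": the same for the moment, N m; "finger_gap": finger opening in mm; "gripper_force": force on a finger pad.
Only numpy, scipy, OpenCV 4.12 (cv2) and the standard library are available. Lean on these libraries where they do the work, as an engineer would, in place of code of your own. Each camera call takes 0.05 s, during which the arm holds its last target. There are 200 camera calls.

## Working session

There is one attempt and no reset: what is moved stays moved. The work goes in short steps, each a Python script; the robot and the scene stay as the last script left them, time stands still between calls to the robot, and variables do not carry over. Pictures are saved under pics/ and viewed, at most 14 in all, crops included, and the job is handed in when it is done.

```bash
mkdir -p pics; ls
python3 - <<'E'
from workcell import robot, imaging
import cv2,numpy as np
for n in("side","top"):
    c=imaging.camera(n); cv2.imwrite(f"pics/{n}0.png",c["image"])
    print(n,c["fx"],c["fy"],c["cx"],c["cy"],c["dist_coeffs"]);print(np.round(c["cam_to_world"],3))
s=robot.read_state();print(s["time"],s["eef_pos"],np.round(s["tool_rot"],3),s["finger_gap"])
E
```

```text
pics
workcell.py
side 428.41004527637733 428.41004527637733 282.5451696055676 205.09745135016877 [-0.06641272  0.          0.          0.          0.        ]
[[ 9.71000e-01  1.33000e-01 -1.99000e-01  3.23129e+02]
 [-2.39000e-01  5.94000e-01 -7.68000e-01 -7.07760e+02]
 [ 1.60000e-02  7.93000e-01  6.09000e-01  5.97981e+02]
 [ 0.00000e+00  0.00000e+00  0.00000e+00  1.00000e+00]]
top 460.22816433461014 460.22816433461014 287.45788017541054 215.58418555972398 [-0.0376154  0.         0.         0.         0.       ]
[[ 1.700000e-02  9.980000e-01 -5.900000e-02  4.529430e+02]
 [-1.000000e+00  1.800000e-02  2.100000e-02  9.211000e+00]
 [ 2.200000e-02  5.800000e-02  9.980000e-01  1.081889e+03]
 [ 0.000000e+00  0.000000e+00  0.000000e+00  1.000000e+00]]
0.1 [ 206.39145909 -589.64199444  230.8043033 ] [[ 0.944  0.33  -0.   ]
 [ 0.33  -0.944  0.001]
 [-0.    -0.001 -1.   ]] 85.5938923271916
```

View pics/top0.png

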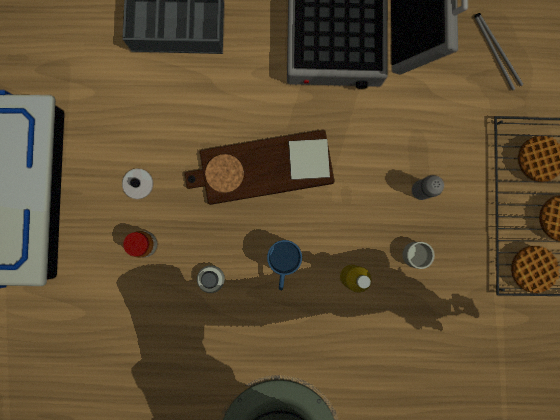

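View pics/side0.png

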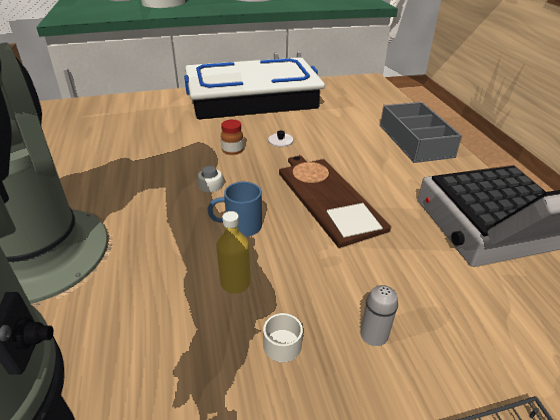

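```bash
cat > h.py <<'E'
import cv2,numpy as np
def ray(c,p):
    K=np.array([[c["fx"],0,c["cx"]],[0,c["fy"],c["cy"]],[0,0,1]])
    u=cv2.undistortPoints(np.array([[p]],float),K,np.array(c["dist_coeffs"]))[0,0]
    M=np.array(c["cam_to_world"]); d=M[:3,:3]@[u[0],-u[1],-1]
    return M[:3,3],d/np.linalg.norm(d)
def onplane(c,p,z):
    o,d=ray(c,p); return o+d*(z-o[2])/d[2]
def tri(c1,p1,c2,p2):
    o1,d1=ray(c1,p1);o2,d2=ray(c2,p2)
    t=np.linalg.lstsq(np.stack([d1,-d2],1),o2-o1,rcond=None)[0]
    a,b=o1+t[0]*d1,o2+t[1]*d2
    return (a+b)/2,np.linalg.norm(a-b)
MASK={"red":lambda h,s,v:((h<8)|(h>172))&(s>150)&(v>60),
 "grey":lambda h,s,v:(s<70)&(v>70),
 "black":lambda h,s,v:(v<60),
 "cork":lambda h,s,v:(h<20)&(v>110)&(s>60)}
def blob(img,seed,kind,r=30):
    """largest contour of the colour in a window about the seed, in image pixels"""
    x0,y0=max(seed[0]-r,0),max(seed[1]-r,0)
    w=cv2.cvtColor(img[y0:seed[1]+r,x0:seed[0]+r],cv2.COLOR_BGR2HSV).astype(int)
    m=MASK[kind](w[...,0],w[...,1],w[...,2]).astype(np.uint8)
    cs,_=cv2.findContours(m,cv2.RETR_EXTERNAL,cv2.CHAIN_APPROX_NONE)
    c=max(cs,key=cv2.contourArea)
    return c+np.array([[x0,y0]])
def centroid(c):
    m=cv2.moments(c); return m["m10"]/m["m00"],m["m01"]/m["m00"]
E
cat > m.py <<'E'
from workcell import robot, imaging
from h import *
T=imaging.camera("top");S=imaging.camera("side")
L=[("cork","cork",(224,173),(311,172),24,24),("square","grey",(309,159),(354,219),28,34),("lid","grey",(137,184),(281,139),22,16),("knob","black",(135,183),(281,134),9,9),
("jar","red",(137,244),(231,126),22,17),("ramekin","grey",(421,255),(283,337),22,30),("shaker","grey",(429,187),(379,315),20,34)]
tiles=[]
for n,k,a,b,ra,rb in L:
    ca,cb=blob(T["image"],a,k,ra),blob(S["image"],b,k,rb)
    pa,pb=centroid(ca),centroid(cb)
    X,e=tri(T,pa,S,pb)
    print(n,np.round(pa,1),np.round(pb,1),cv2.boundingRect(ca),cv2.boundingRect(cb),np.round(X,1),round(e,1))
    row=[]
    for c,q,cc in((T,a,ca),(S,b,cb)):
        im=cv2.resize(c["image"],None,fx=4,fy=4,interpolation=cv2.INTER_NEAREST)
        cv2.drawContours(im,[cc*4+2],-1,(0,255,0),1)
        im=cv2.copyMakeBorder(im,140,140,140,140,cv2.BORDER_CONSTANT)
        row.append(im[q[1]*4:q[1]*4+280,q[0]*4+40:q[0]*4+240])
    tiles.append(np.vstack(row))
tiles.pop(3)
cv2.imwrite("pics/m1.png",cv2.resize(np.hstack(tiles),(800,375)))
E
python3 m.py
```

```text
cork [224.  172.9] [311.7 163.3] (205, 154, 39, 38) (287, 148, 48, 35) [609.7 132.   47.9] 4.1
square [308.9 158.7] [353.6 219.6] (289, 139, 41, 40) (326, 203, 57, 35) [649.  -60.7  19.2] 0.8
lid [137.  183.4] [280.1 140.2] (122, 169, 31, 30) (268, 133, 25, 14) [585.3 342.6   0.7] 1.6
knob [134.5 182.2] [280.4 134.2] (130, 178, 10, 9) (277, 131, 8, 8) [585.7 342.6  19.8] 1.0
jar [135.3 243.8] [231.  126.2] (123, 232, 26, 25) (221, 119, 20, 15) [444.1 319.5  71.7] 0.6
ramekin [420.2 254.8] [282.4 337. ] (407, 242, 28, 27) (263, 313, 40, 49) [ 428.9 -319.7   29.6] 2.2
shaker [435.4 185. ] [375.6 327.8] (427, 176, 17, 20) (361, 307, 34, 39) [ 581.4 -347.5   42.8] 19.3
```

View pics/m1.png

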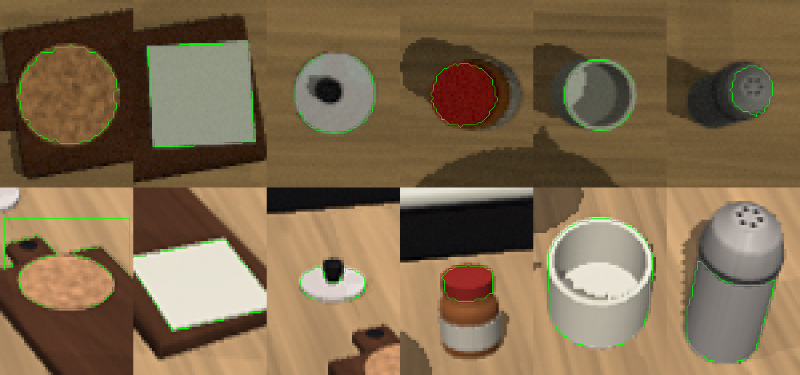

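```bash
cat >> h.py <<'E'
def proj(c,P):
    M=np.array(c["cam_to_world"]);q=(np.atleast_2d(P)-M[:3,3])@M[:3,:3]
    K=np.array([[c["fx"],0,c["cx"]],[0,c["fy"],c["cy"]],[0,0,1]])
    return cv2.projectPoints(q*[1,-1,-1],np.zeros(3),np.zeros(3),K,np.array(c["dist_coeffs"]))[0][:,0]
def ring(c,im,xy,r,z,s,col=(0,255,0)):
    t=np.linspace(0,2*np.pi,60);P=np.stack([xy[0]+r*np.cos(t),xy[1]+r*np.sin(t),0*t+z],1)
    cv2.polylines(im,[np.round((proj(c,P)+.5)*s).astype(int)],True,col,1)
E
cat > m2.py <<'E'
from workcell import robot, imaging
from h import *
T=imaging.camera("top");S=imaging.camera("side")
for n,a,b in[("cork",(224,172.9),(311,172)),("ramrim",(420.2,254.8),(282.6,328.7)),("jartop",(135.3,243.8),(231,123.5)),("shaktop",(436.3,184.5),(384.5,291.3))]:
    X,e=tri(T,a,S,b);print(n,np.round(X,1),round(e,1))
print("planes: cork",onplane(T,(224,172.9),22)[:2],"sq",onplane(T,(308.9,158.7),22)[:2],"lid",onplane(T,(137,183.4),6)[:2],"knob",onplane(T,(134.5,182.2),30)[:2],
 "jar",onplane(T,(135.3,243.8),80)[:2],"ram",onplane(T,(420.2,254.8),45)[:2],"shak",onplane(T,(436.3,184.5),108)[:2])
O=[((onplane(T,(137,183.4),6)),[(36,0),(36,6),(11,28)]),(onplane(T,(135.3,243.8),80),[(30,0),(25,80)]),(onplane(T,(420.2,254.8),45),[(31,0),(31,45)]),(onplane(T,(436.3,184.5),108),[(24,0),(24,85)])]
O+=[(onplane(T,(224,172.9),22),[(45,22)]),(onplane(T,(308.9,158.7),22),[(45,22)])]
tiles=[]
for X,rs in O:
    row=[]
    for c in(T,S):
        im=cv2.resize(c["image"],None,fx=4,fy=4,interpolation=cv2.INTER_NEAREST)
        for r,z in rs: ring(c,im,X[:2],r,z,4)
        q=np.round(proj(c,[X[0],X[1],20])[0]).astype(int)
        im=cv2.copyMakeBorder(im,140,140,140,140,cv2.BORDER_CONSTANT)
        row.append(im[q[1]*4:q[1]*4+280,q[0]*4+10:q[0]*4+270])
    tiles.append(np.vstack(row))
cv2.imwrite("pics/m2.png",cv2.resize(np.hstack(tiles),(800,287)))
E
python3 m2.py
```

```text
cork [612.3 135.8  20.2] 0.9
ramrim [ 429.7 -315.1   44.5] 1.4
jartop [444.3 316.7  81.1] 0.6
shaktop [ 582.7 -330.2  108. ] 1.1
planes: cork [611.59528679 135.6919568 ] sq [648.88227229 -60.59693632] lid [585.34511085 340.86173462] knob [585.0544168  339.30795063] jar [444.58805394 316.9619157 ] ram [ 430.4267073  -315.10247607] shak [ 583.1906381 -330.467775 ]
```

View pics/m2.png

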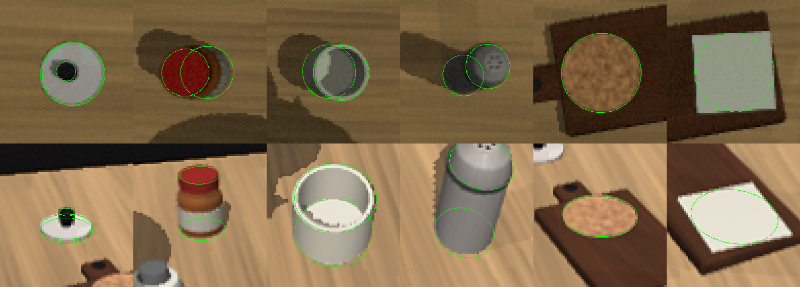

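```bash
cat > r.py <<'E'
from workcell import robot, imaging
import numpy as np
u=np.array([37.29,-196.29,0])/199.8
def R(sgn):
    y=sgn*np.array([-u[1],u[0],0]);z=np.array([0,0,-1.]);return np.stack([np.cross(y,z),y,z],1)
def st(m):
    s=robot.read_state();print(m,"t",round(s["time"],1),"gap",round(s["finger_gap"],1),"F",np.round(s["ft_force"],1),"p",np.round(s["eef_pos"],1))
def pick(xy,h,O,top=250):
    robot.movep([*xy,top],O)
    robot.movel([*xy,h+60],max_speed=250)
    hit=robot.movel([*xy,h],max_speed=80,guard=10);st(f"down hit={hit}")
    robot.clamp();st("clamped")
    robot.movel([*xy,top],max_speed=200);st("lifted")
def place(xy,h,O,top=250):
    robot.movep([*xy,top],O)
    robot.movel([*xy,h+15],max_speed=150)
    hit=robot.movel([*xy,h],max_speed=25,guard=6);st(f"placed hit={hit}")
    robot.open_gripper();robot.wait(.3)
    robot.movel([*xy,top],max_speed=200);st("away")
E
python3 - <<'E'
from r import *
P=dict(cork=(611.8,135.7,42),sq=(648.9,-60.6,67),mid=(630.2,37.5,33),lid=(585.2,340.5,9.5),jar=(444.5,316.9,20),ram=(430,-315.1,15),shak=(583,-330.3,45))
for s in(1,-1):
  for k,p in P.items():
    for z in(p[2],250):
        q=robot.inverse_kinematics([p[0],p[1],z],R(s));print(s,k,z,None if q is None else np.round(q,2))
E
```

```text
1 cork 42 [ 0.03  0.81 -0.52  1.7   0.54  0.77 -0.56]
1 cork 250 [ 0.16  0.59 -0.72  1.55  0.41  1.16 -0.46]
1 sq 67 [ 0.35  0.82 -0.55  1.62  0.53  0.86 -0.22]
1 sq 250 [ 0.4   0.61 -0.64  1.48  0.38  1.17 -0.11]
1 mid 33 [ 0.19  0.84 -0.53  1.69  0.57  0.78 -0.42]
1 mid 250 [ 0.31  0.6  -0.71  1.54  0.41  1.16 -0.3 ]
1 lid 9.5 [-0.24  0.95 -0.62  1.55  0.67  0.86 -0.92]
1 lid 250 [ 0.01  0.84 -1.17  1.39  0.77  1.4  -0.97]
1 jar 20 [-0.31  0.78 -0.59  1.92  0.7   0.66 -1.15]
1 jar 250 [-0.03  0.53 -0.99  1.75  0.49  1.12 -0.99]
1 ram 15 [ 0.72  0.72 -0.27  1.97  0.37  0.5   0.37]
1 ram 250 [ 0.87  0.38 -0.45  1.8   0.2   1.    0.52]
1 shak 45 [ 0.63  0.83 -0.33  1.58  0.34  0.79  0.35]
1 shak 250 [ 0.69  0.61 -0.42  1.43  0.26  1.16  0.42]
-1 cork 42 [-0.81  0.96  0.81  1.75 -0.91  0.86 -2.52]
-1 cork 250 [ 0.41  0.82 -1.28  1.53  0.79  1.38  2.4 ]
-1 sq 67 [-0.32  0.83  0.51  1.66 -0.53  0.79 -2.52]
-1 sq 250 [-0.49  0.69  0.84  1.53 -0.55  1.16 -2.5 ]
-1 mid 33 [-0.54  0.89  0.61  1.73 -0.71  0.75 -2.52]
-1 mid 250 [-0.81  0.86  1.23  1.6  -0.83  1.29 -2.4 ]
-1 lid 9.5 [ 0.05  1.26 -1.28  1.54  1.24  1.31  1.94]
-1 lid 250 [ 0.04  0.9  -1.28  1.39  0.85  1.46  2.13]
-1 jar 20 [ 0.08  1.14 -1.28  1.9   1.23  1.18  1.63]
-1 jar 250 [ 0.11  0.67 -1.27  1.75  0.68  1.25  1.99]
-1 ram 15 [ 0.34  0.74  0.25  1.99 -0.38  0.46 -2.08]
-1 ram 250 [ 0.31  0.36  0.27  1.83 -0.12  0.96 -2.32]
-1 shak 45 [ 0.23  0.84  0.31  1.6  -0.34  0.75 -2.25]
-1 shak 250 [ 0.24  0.6   0.3   1.46 -0.18  1.11 -2.38]
```

s=+1 works everywhere. Ramekin first.

Run:
```python
from r import *
import cv2
O=R(1)
pick((430,-315.1),15,O)
place((630.2,37.5),33.5,O)
robot.movep([585.2,340.5,250],O)
c=imaging.camera("top");s=imaging.camera("side")
cv2.imwrite("pics/a1.png",np.hstack([cv2.resize(i["image"],(400,300)) for i in(c,s)]))
```

```text
down hit=False t 3.4 gap 85.2 F [-0.3  1.   1.5] p [ 430.2 -315.2   15.2]
clamped t 3.8 gap 59.3 F [-3.1  1.6 12.4] p [ 430.2 -315.3   15.8]
lifted t 5.1 gap 59.2 F [-0.  -0.5 -1.4] p [ 429.6 -314.9  249.1]
placed hit=True t 8.7 gap 59.6 F [-2.5 -0.7  9.8] p [630.   37.5  33.8]
away t 10.6 gap 85.3 F [ 0.1 -0.  -0.4] p [629.7  37.4 249. ]
```

View pics/a1.png

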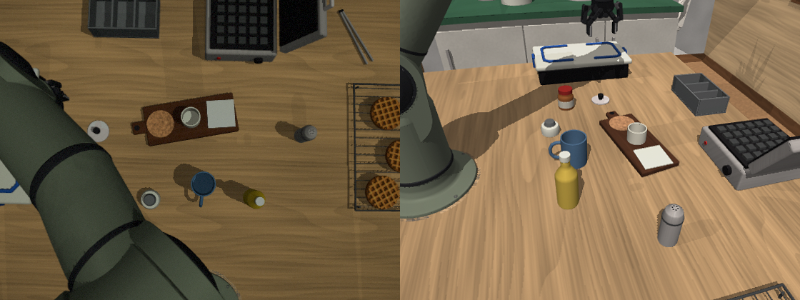

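```bash
cat > mr.py <<'E'
from workcell import robot, imaging
from h import *
T=imaging.camera("top");S=imaging.camera("side")
q=np.round(proj(T,[630.2,37.5,63])[0]).astype(int)
c=blob(T["image"],tuple(q),"grey",19);p=centroid(c)
q2=np.round(proj(S,[630.2,37.5,45])[0]).astype(int)
c2=blob(S["image"],tuple(q2),"grey",22)
b=cv2.boundingRect(c2)
print(q,p,cv2.boundingRect(c),onplane(T,p,63),"side",b)
ims=[]
for C,k in((T,q),(S,q2)):
    im=cv2.resize(C["image"],None,fx=6,fy=6,interpolation=cv2.INTER_NEAREST)
    for z in(18,63):ring(C,im,(630.2,37.5),31,z,6)
    ims.append(im[k[1]*6-150:k[1]*6+150,k[0]*6-200:k[0]*6+200])
cv2.imwrite("pics/mr.png",np.hstack(ims))
E
python3 mr.py
```

```text
[266 163] (266.86484174508126, 163.32791559737666) (253, 150, 28, 29) [628.8797071   35.88197939  63.        ] side (318, 171, 28, 32)
```

View pics/mr.png

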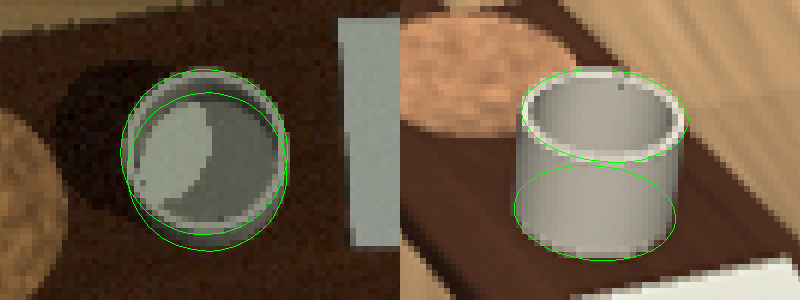

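The ramekin stands upright within about 2 mm of the board centre: its rim in the top view is at (267,163), and the outlines agree in both views. Next is the lid.

Run:
```python
from r import *
import cv2
O=R(1)
pick((585.2,340.3),9.5,O,200)
s=imaging.camera("side");t=imaging.camera("top")
from h import proj
q=np.round(proj(s,[585,340,195])[0]).astype(int);print(q)
y=max(q[1]-50,0);x=q[0]-60
cv2.imwrite("pics/a2.png",cv2.resize(s["image"][y:y+100,x:x+120],(600,500),interpolation=cv2.INTER_NEAREST))
```

```text
down hit=False t 13.8 gap 85.1 F [-0.3  0.3  0.5] p [585.4 340.6   9.9]
clamped t 14.5 gap 19.3 F [-1.1 -1.2  4.8] p [585.3 340.3   9.9]
lifted t 15.6 gap 19.3 F [-0.6 -0.  -0.6] p [584.8 339.9 198.8]
[281  74]
```

View pics/a2.png

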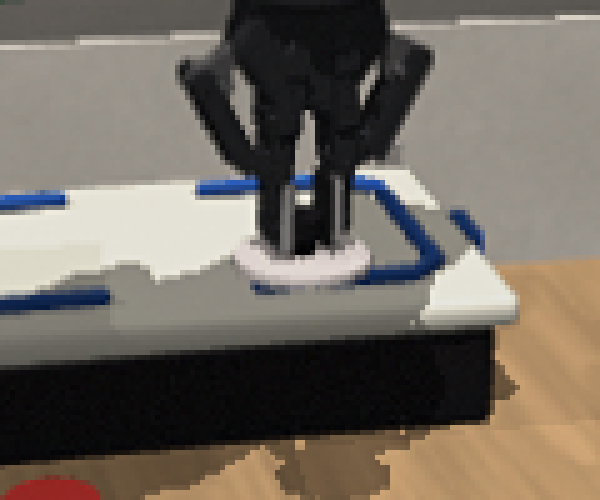

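The lid hangs level by its knob, plate centred at about (300,260) in the crop. Place it, then move the jar.

Run:
```python
from r import *
import cv2
O=R(1)
place((629.8,37.0),73,O,200)
pick((444.5,316.9),20,O,220)
s=imaging.camera("side");t=imaging.camera("top")
cv2.imwrite("pics/a3.png",np.hstack([cv2.resize(t["image"][100:220,190:350],(400,300)),cv2.resize(s["image"][100:250,240:440],(400,300))]))
```

```text
placed hit=True t 18.4 gap 19.6 F [-0.9  0.2  7.3] p [629.6  36.9  72.8]
away t 20.1 gap 85.4 F [-0.5  0.2 -0.2] p [629.3  36.8 198.9]
down hit=False t 23.0 gap 85.4 F [ 0.4  0.1 -0.4] p [444.6 317.1  20.3]
clamped t 23.4 gap 58.0 F [-3.7 -2.6 14.7] p [444.7 317.   20.9]
lifted t 24.5 gap 57.8 F [-0.1 -1.1 -2.1] p [444.1 316.5 219. ]
```

View pics/a3.png

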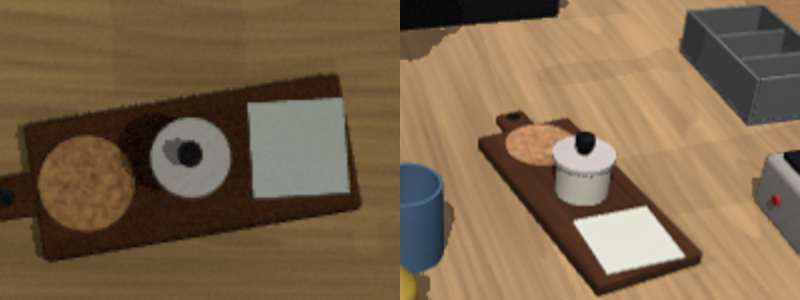

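The lid sits centred on the ramekin, at crop (190,157) in the top view and (585,165) in the side view. Now the jar and the shaker.

Run:
```python
from r import *
import cv2
O=R(1)
place((611.9,135.7),42.5,O,220)
pick((583,-330.3),45,O,250)
place((648.9,-60.6),67.5,O,250)
robot.movep([500,-350,300],O)
from h import *
s=imaging.camera("side");t=imaging.camera("top")
ims=[]
for C,(x,y,w,h) in((t,(190,100,160,120)),(s,(250,110,160,120))):
    im=cv2.resize(C["image"],None,fx=2.5,fy=2.5)
    ring(C,im,(611.9,135.7),30,22,2.5);ring(C,im,(648.9,-60.6),24,22,2.5);ring(C,im,(648.9,-60.6),24,107,2.5)
    ring(C,im,(630.2,37.5),36,69,2.5);ring(C,im,(611.9,135.7),25,102,2.5)
    im=im[int(y*2.5):int((y+h)*2.5),int(x*2.5):int((x+w)*2.5)];ims.append(im)
cv2.imwrite("pics/a4.png",np.hstack(ims)); cv2.imwrite("pics/a4b.png",np.hstack([cv2.resize(i["image"],(400,300)) for i in(t,s)]))
```

```text
placed hit=True t 27.4 gap 58.1 F [-2.3 -1.1  9.5] p [611.7 135.6  43. ]
away t 29.1 gap 85.2 F [-0.8 -0.6  0.2] p [611.4 135.4 218.9]
down hit=False t 32.5 gap 85.3 F [ 0.   0.4 -0.2] p [ 583.3 -330.4   45.4]
clamped t 32.9 gap 46.7 F [-1.   0.1  5.5] p [ 583.3 -330.5   45.6]
lifted t 34.1 gap 46.6 F [ 0.1  0.1 -0.7] p [ 582.5 -330.2  248.8]
placed hit=True t 37.0 gap 46.9 F [-2.3 -0.1  7.8] p [648.7 -60.6  67.6]
away t 38.9 gap 85.2 F [-0.4  0.3 -0.3] p [648.4 -60.7 248.9]
```

View pics/a4.png

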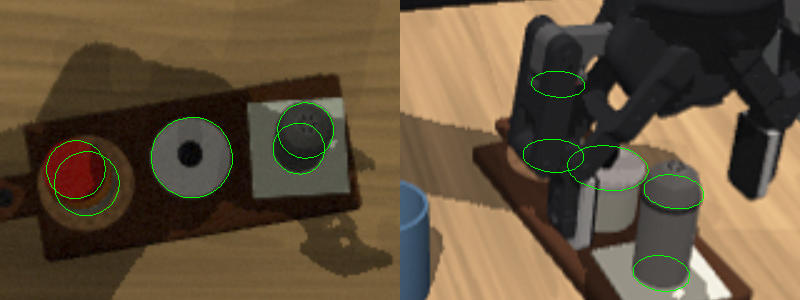

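View pics/a4b.png

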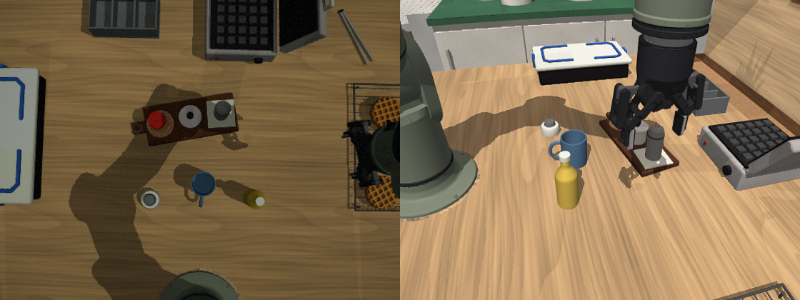

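The top view shows everything on its outline: the jar's cap on the cork mat, the lid centred, the shaker on the square mat. The side view confirms the shaker is upright, though the gripper hides the jar there. The mug, bottle and timer haven't moved.

```bash
python3 -c "
from workcell import robot, imaging
print(robot.finish_job())"
```

```text
the job is handed in; nothing more can be done
None
```

I handed the job in at about 40 s: the last pictures show the jar, the shaker and the lidded ramekin within a few millimetres of their places and the mug, bottle and timer unmoved, but `finish_job()` gave no verdict.

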